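# Move the wet cutting board to the drying stand

## Robot

A 6-joint arm with a two-finger parallel gripper is mounted at the origin on the work surface. World frame = base frame: x ahead of the robot, y to its left, z up, the work surface at z = 0. Lengths are in m, angles in rad, forces in N, time in s.
With the tool pointing down it reaches from about 0.275 to 0.775 m from the base axis. Payload 14.6 kg.
Tool frame: the origin (TCP) lies midway between the tips of the shut fingers; the grasp point (between the pads) lies behind it (robot.tcp_to_grasp is the z of the grasp point in the tool frame, in m); z points along the fingers, y is the direction in which the jaws open and shut (so a half turn about z gives the same grasp; the last joint's range is limited). The gripper opens to 85 mm and grips with 20 to 120 N. Pads are 22 mm wide; open, the fingers measure 114 mm over their backs; the gripper's body (76 mm by 85 mm) begins 54 mm behind the grasp point. The pads swing forward as they close: fully open they stand 13 mm farther back than shut.
Start: joints at [1.025, 0.263, -0.048, 1.259, 0, 1.415], TCP at [0.2, 0.485, 0.231] pointing down, gripper open.
Joint ranges: [-2.65, 2.65], [-0.89, 1.7], [-1.18, 1.37], [-2.13, 2.11], [-1.35, 1.29], [-3.14, 3.14]. Speed limits (rad/s): [1.89, 1.89, 2.57, 2.79, 3.14, 3.14].

## Interface

Orientations are given as a rotation vector (axis times angle).
In Python, from station import robot, cams, job gives the robot as it stands.
- The arm moves only by the tool play_rows, never from a script. Its argument "targets" is a list of rows, each an object of numbers: "fingers": the closure, from -1 (fully open) to 1 (shut); "tx", "ty", "tz": the shift along the tool's x, y, z in m; "ax", "ay", "az": the turn, a rotation vector about the tool's x, y, z in rad. In form: [{"fingers": .., "tx": .., "ty": .., "tz": .., "ax": .., "ay": .., "az": ..}, ...]. A call has 1 to 12 rows; each row is the pose to reach, as a shift and turn from the pose commanded when the call began, along the tool's axes at that moment; what a row does not reach only later rows make up. A row lasts 1/8 s, in which the tool goes at most 62.5 mm and 10.7 degrees, less where a joint would pass 70% of its speed; a pose out of reach is approached as far as the arm can. A call with a gripper value outside its range is refused whole. The fingers move at their own pace and stop on an object; "grip_force" is the grip in N (left out, the last holds). Time passes only in rows, so rows that repeat a pose let the fingers close. It gives the time, the measured TCP pose, the force and the opening at its end, in the units of the state.
- robot.sense(): the state, without advancing time (a new reading comes with each control period).
- cams.read_camera(name): name is "side" or "top"; returns the picture (420x560x3 uint8, red, green, blue); there is no depth.
- cams.camera_params(name): a dict with "fx", "fy", "cx", "cy" (pixels), "camera_from_world" (4x4, takes a point from world to camera coordinates). Camera axes: x right, y down, z forward; pixel columns grow to the right and rows downward; lengths in m; the calibration is good to about 2 mm. A picture is of the moment at which its call begins. camera_params takes no time and is no camera call.
- job.sign_off(): hands the job in, once; it reports no verdict.
The state is a dict: "time_s": time; "joints": joint angles; "qd": joint speeds; "tau": joint torques, N m; "ee_pos": TCP position; "orientation": TCP orientation; "wrist_force": force on the tool from outside, world axes, zero at the start; "wrist_torque": the same for the moment, N m; "grip_width": finger opening in m.
Only numpy, scipy, OpenCV 4.12 (cv2) and the standard library are available. Lean on these libraries where they do the work, as an engineer would, in place of code of your own. Each camera call takes 0.05 s, during which the arm holds its last target. There are 200 camera calls.

## Task

The green cutting board has just been washed and is still wet. Slide it up out of its slot in the white board rack, carry it to the black drying stand and lower it in between the two wire hoops, standing on its long edge; let go only once it is down on the stand's tray. Leave the red and blue boards in their slots.

Things in the scene. Friction and masses are not known exactly. Their poses are not given: they have to be found in the camera images.
- board_green: Green cutting board, 210 mm long (x), 12 thick (y), 130 high (z), 0.3 kg, upright on a long edge; origin: middle of its lower edge. Starts loose in one of three parallel slots, 70 mm apart, of a fixed white rack, lower edge 12 mm above the counter. Wire hoops on both sides, 18 mm apart, rise to 68 mm above the counter: the upper 74 mm of the board is free and it must rise 56 mm to clear them.
- board_red: Red cutting board, a bystander of the green one's size, standing in another slot of the white rack; it stays there. Origin: middle of its lower long edge; x along its 210 mm length, y through its 12 mm thickness, z up. A bar 38 mm high crosses the rack at both ends of the boards.
- board_blue: Blue cutting board, a bystander of the green one's size, standing in another slot of the white rack; it stays there. Origin: middle of its lower long edge; x along its 210 mm length, y through its 12 mm thickness, z up. A bar 38 mm high crosses the rack at both ends of the boards.
- stand: Black drying stand, fixed: tray 270 mm long (x), 100 wide (y), rim 14 high, floor 6 mm above the counter; origin: centre of its underside, on the counter. Two steel wire hoops, 146 mm long, 68 high, run along x at y = -22 and +22 mm: the slot between them is 38 mm wide. Inside length 262 mm: a board has 26 mm of play each way in x, 13 mm in y. Once released it may lean on a hoop.

How it is judged:
By the outcome, as a careful person would: the job done as asked, in the order asked, and still so for the second after the job is handed in, with the robot touching nothing.
It also fails if it takes over 48 s, if anything falls off the work surface, if the arm or the gripper's body presses on something with over 40 N, if the wrist force passes 120 N, or if a joint passes its speed limit or range.

## Working session

There is one attempt and no reset: what is moved stays moved. The work goes in short steps, Python scripts to look and compute and a tool call to move; the robot and the scene stay as the last step left them, time stands still between calls to the robot, and variables do not carry over. Pictures are saved under pics/ and viewed, about 8 in all and at most 12, crops included, and the job is handed in when it is done.

Besides the shell and the picture viewer there is one more tool, called after "Call:" as name(argument=value, ...), one argument or row to a line, values as JSON. play_rows: Moves the arm, as the interface text tells. Its arguments: {"type":"object","properties":{"targets":{"type":"array"},"grip_force":{"type":"number"}},"required":["targets"]}

```bash
ls; mkdir -p pics
python3 - <<'E'
from station import robot,cams,job
import cv2
s=robot.sense();print(s,robot.tcp_to_grasp)
for n in("side","top"):
    cv2.imwrite(f"pics/{n}0.png",cams.read_camera(n)[:,:,::-1]);print(n,cams.camera_params(n))
E
```

```text
pics
{'time_s': 0.0, 'joints': array([ 1.02474992e+00,  2.63501759e-01, -4.89477660e-02,  1.25940653e+00,
        2.22023341e-05,  1.41552065e+00]), 'qd': array([-0.000348  , -0.00133234,  0.00049117, -0.00165355,  0.00069115,
        0.00105443]), 'tau': array([ 3.80903366e-03, -6.37617517e+01,  3.84555781e+01,  1.38450504e-02,
        3.36834501e-05, -1.35007355e-05]), 'ee_pos': array([0.19981114, 0.48518331, 0.2308321 ]), 'orientation': array([-6.09848416e-01, -3.08143939e+00,  1.55114411e-03]), 'wrist_force': array([0.08014181, 0.68997629, 0.55415282]), 'wrist_torque': array([-0.03163555,  0.00671544, -0.05030331]), 'grip_width': 0.08555888919248754} -0.0187
side {'fx': 544.1062575625783, 'fy': 544.1062575625783, 'cx': 275.06766798761316, 'cy': 211.12467792279702, 'camera_from_world': array([[ 0.96451766, -0.2636831 , -0.01330058, -0.50685041],
       [-0.21143876, -0.74128259, -0.63701944,  0.14068051],
       [ 0.15811177,  0.61722876, -0.77073298,  1.16113483],
       [ 0.        ,  0.        ,  0.        ,  1.        ]])}
top {'fx': 410.34285367266926, 'fy': 410.34285367266926, 'cx': 274.46179872546475, 'cy': 209.851173763783, 'camera_from_world': array([[ 0.02019719, -0.99978668, -0.00431986, -0.02084382],
       [-0.99487652, -0.01966952, -0.09916566,  0.52050086],
       [ 0.09905954,  0.0063006 , -0.99506156,  0.66963252],
       [ 0.        ,  0.        ,  0.        ,  1.        ]])}
```

View pics/side0.png

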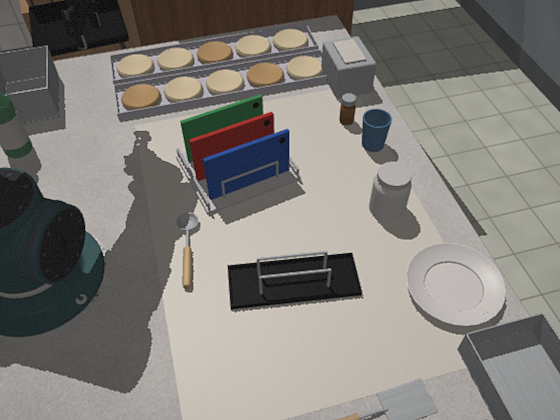

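View pics/top0.png

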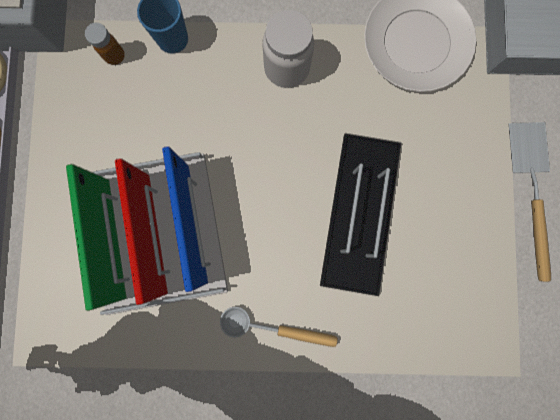

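The side view shows the green board in the farthest slot, with its top edge running from (182,122) to (264,97), and the black stand around (295,280). The top view has green at x = 69–122, with its top edge along the left side from (69,165) to (88,308). The stand spans about (321–401, 134–295) in that view.

```bash
cat > h.py <<'E'
import numpy as np,cv2
from station import robot,cams,job
def ray(n,px,z):
    p=cams.camera_params(n);T=p["camera_from_world"];R,t=T[:3,:3],T[:3,3]
    c=-R.T@t;d=R.T@np.array([(px[0]-p["cx"])/p["fx"],(px[1]-p["cy"])/p["fy"],1])
    return c+d*(z-c[2])/d[2]
def proj(n,P):
    p=cams.camera_params(n);q=p["camera_from_world"]@np.r_[P,1]
    return np.array([p["fx"]*q[0]/q[2]+p["cx"],p["fy"]*q[1]/q[2]+p["cy"]])
def blob(m):
    c,_=cv2.findContours(m.astype(np.uint8),cv2.RETR_EXTERNAL,cv2.CHAIN_APPROX_NONE)
    return max(c,key=cv2.contourArea)
def quad(c):
    h=cv2.convexHull(c)
    for e in np.arange(2,15,.5):
        q=cv2.approxPolyDP(h,e,True)
        if len(q)<=4:break
    return q[:,0]
def masks(n,im=None):
    im=cams.read_camera(n) if im is None else im
    r,g,b=[im[:,:,i].astype(int) for i in range(3)]
    return im,dict(green=(g>1.6*r)&(g>1.6*b)&(g>40),red=(r>2*g)&(r>2*b)&(r>60),blue=(b>1.6*r)&(b>1.4*g)&(b>60))
E
python3 - <<'E'
from h import *
for n in("side","top"):
    im=cv2.imread(f"pics/{n}0.png")[:,:,::-1]
    _,M=masks(n,im)
    for k,m in M.items():
        q=quad(blob(m));print(n,k,[(tuple(map(int,p)),np.round(ray(n,p,.142)[:2],4).tolist(),np.round(ray(n,p,.012)[:2],4).tolist()) for p in q])
    d=(im.max(2)<50).astype(np.uint8); w=np.zeros_like(d)
    if n=="top": w[120:310,310:410]=1
    else: w[245:315,220:370]=1
    c=blob(cv2.morphologyEx(d*w,cv2.MORPH_CLOSE,np.ones((9,9))))
    q=quad(c);P=[ray(n,p,.014)[:2] for p in q];print(n,"stand",q.tolist(),np.round(P,4).tolist(),cv2.minAreaRect(np.array([ray(n,p,.014)[:2] for p in c[:,0]],np.float32)))
im=cv2.imread("pics/top0.png");cv2.imwrite("pics/c1.png",cv2.resize(im[140:330,50:260],None,fx=3,fy=3,interpolation=2)[:600])
E
```

```text
side green [((261, 96), [0.569, 0.2808], [0.6054, 0.4405]), ((261, 113), [0.5534, 0.2201], [0.5874, 0.3704]), ((188, 159), [0.3634, 0.1168], [0.3678, 0.2509]), ((181, 121), [0.3683, 0.2444], [0.3735, 0.3985])]
side red [((272, 113), [0.5782, 0.2129], [0.616, 0.3621]), ((273, 132), [0.5633, 0.1489], [0.5988, 0.2881]), ((198, 180), [0.3734, 0.0493], [0.3793, 0.173]), ((190, 139), [0.3782, 0.1783], [0.3849, 0.3221])]
side blue [((288, 130), [0.5978, 0.1459], [0.6387, 0.2846]), ((287, 170), [0.5608, 0.0257], [0.5959, 0.1457]), ((210, 198), [0.3881, -0.0069], [0.3964, 0.1081]), ((204, 158), [0.3974, 0.1101], [0.4071, 0.2433])]
side stand [[351, 253], [360, 294], [231, 309], [228, 266]] [[0.6593, -0.1321], [0.6414, -0.2329], [0.3808, -0.1954], [0.3967, -0.0927]] ((0.5201600790023804, -0.16328004002571106), (0.10568037629127502, 0.2667067348957062), 81.2781982421875)
top green [((67, 165), [0.5678, 0.2865], [0.5939, 0.3546]), ((108, 180), [0.5472, 0.2265], [0.5688, 0.281]), ((125, 297), [0.384, 0.1931], [0.3687, 0.24]), ((91, 309), [0.3668, 0.2391], [0.3476, 0.2965])]
top red [((116, 159), [0.5778, 0.2169], [0.6063, 0.2692]), ((148, 175), [0.5556, 0.1699], [0.579, 0.2116]), ((167, 292), [0.3921, 0.1352], [0.3785, 0.1691]), ((138, 304), [0.3749, 0.1746], [0.3575, 0.2173])]
top blue [((164, 147), [0.5967, 0.149], [0.6293, 0.186]), ((189, 172), [0.561, 0.1117], [0.5857, 0.1402]), ((207, 282), [0.4069, 0.0803], [0.3967, 0.1018]), ((188, 291), [0.394, 0.1062], [0.3809, 0.1335])]
top stand [[345, 134], [400, 143], [378, 294], [321, 285]] [[0.6582, -0.1314], [0.6439, -0.2276], [0.3828, -0.1879], [0.3958, -0.0917]] ((0.5198970437049866, -0.15940891206264496), (0.09994278848171234, 0.26627105474472046), 81.31990814208984)
```

View pics/c1.png

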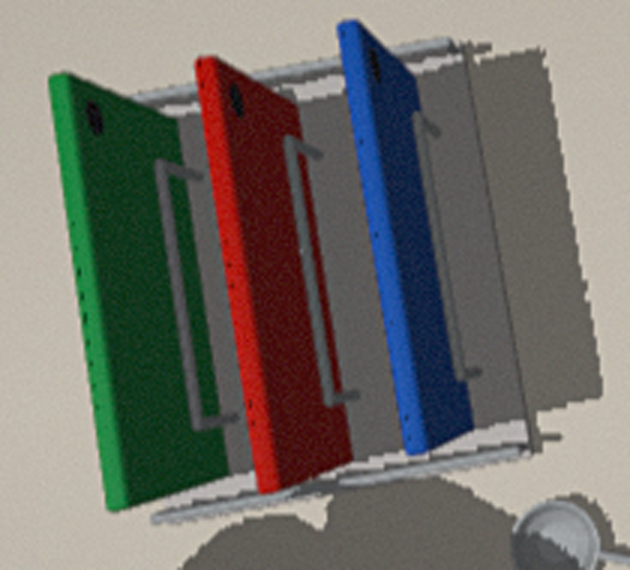

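The crop shows all three top faces as bright strips; the green one is about 8 px wide in the original picture, in the left slot. I'll fit those strips for position, yaw and lean.

Run:
```python
from h import *
im=cv2.imread("pics/top0.png")[:,:,::-1]
im=cv2.medianBlur(np.ascontiguousarray(im),3)
_,M=masks("top",im)
for k,t in(("green",105),("red",150),("blue",140)):
    v=im.max(2);m=M[k];thr,_=cv2.threshold(v[m].reshape(-1,1),0,255,cv2.THRESH_OTSU)
    f=blob(m&(v>thr))
    P=np.array([ray("top",p,.142)[:2] for p in f[:,0]],np.float32)
    r=cv2.minAreaRect(P);print(k,thr,r,"px",cv2.minAreaRect(f))
    # bottom edge of dark face near side at z=.012 : right side of whole blob
# far-face bottom corners of green: right contour line at z=.012
g=blob(M["green"])[:,0]
for y in(200,220,240,260,280):
    print(y,[ (int(x),np.round(ray("top",(x,y),z)[:2],4)) for x,z in((g[g[:,1]==y,0].min(),.142),(g[g[:,1]==y,0].max(),.012))])
```

```text
green 92.0 ((0.4672204256057739, 0.2631671726703644), (0.20643086731433868, 0.009328845888376236), 11.728577613830566) px ((78.66923522949219, 237.04617309570312), (145.93502807617188, 6.794638156890869), 82.05652618408203)
red 120.0 ((0.47673171758651733, 0.19403856992721558), (0.20730774104595184, 0.010019796900451183), 11.62612247467041) px ((128.22250366210938, 231.31661987304688), (146.6592559814453, 7.169788837432861), 81.46923065185547)
blue 114.0 ((0.49535754323005676, 0.1269063949584961), (0.20736171305179596, 0.011063097044825554), 11.465069770812988) px ((176.5424041748047, 218.99325561523438), (146.14012145996094, 7.7714314460754395), 80.94210815429688)
200 [(71, array([0.5176, 0.2773])), (100, array([0.5334, 0.2928]))]
220 [(74, array([0.4893, 0.2711])), (103, array([0.4987, 0.2854]))]
240 [(76, array([0.4612, 0.2664])), (106, array([0.4644, 0.2782]))]
260 [(79, array([0.4335, 0.2603])), (109, array([0.4304, 0.2709]))]
280 [(82, array([0.406 , 0.2542])), (112, array([0.3967, 0.2638]))]
```

```bash
cat >> h.py <<'E'
from scipy.spatial.transform import Rotation as R
def go(p,yaw_y):  # world TCP target, tool-y heading (deg), pointing down
    s=robot.sense();C=R.from_rotvec(s["orientation"])
    y=np.array([np.cos(np.radians(yaw_y)),np.sin(np.radians(yaw_y)),0]);z=np.array([0,0,-1.])
    D=R.from_matrix(np.c_[np.cross(y,z),y,z])
    print("t",np.round(s["time_s"],2),"pos",np.round(s["ee_pos"],4),"yheading",np.round(np.degrees(np.arctan2(*C.as_matrix()[[1,0],1])),2),"F",np.round(s["wrist_force"],1),"w",round(s["grip_width"],4))
    print("shift",np.round(C.inv().apply(np.array(p)-s["ee_pos"]),4),"turn",np.round((C.inv()*D).as_rotvec(),4))
E
python3 - <<'E'
from h import *
go((.4675,.264,.231),101.6)
im=cv2.imread("pics/side0.png")[:,:,::-1];_,M=masks("side",im)
u=np.array([np.cos(np.radians(11.6)),np.sin(np.radians(11.6))]);n=np.array([-u[1],u[0]]);c=np.array([.4672,.2632])
g=M["green"]
for s in(-.06,-.02,.02,.06):
    a=proj("side",np.r_[c+u*s+n*.006,.142]); x=int(round(a[0]));print(a,"obs top row",np.flatnonzero(g[:,x])[:1])
# stand hoops in top view, at z=.068
im=cv2.imread("pics/top0.png")
v=im.min(2);m=np.zeros_like(v);m[150:270,335:395]=(v[150:270,335:395]>70)
for c in cv2.findContours(m,0,1)[0]:
    if cv2.contourArea(c)>30: print([np.round(ray("top",p,.066)[:2],4).tolist() for p in cv2.boxPoints(cv2.minAreaRect(c))])
E
```

```text
t 0.1 pos [0.1999 0.4852 0.2309] yheading 67.6 F [-0.3 -0.2 -1.2] w 0.0853
shift [-3.317e-01 -1.026e-01 -1.000e-04] turn [-9.000e-04 -4.000e-04 -5.933e-01]
[196.63933306 114.48786906] obs top row [116]
[212.41424972 109.29804073] obs top row [111]
[227.91770979 104.19751957] obs top row [106]
[243.15666038  99.18402003] obs top row [101]
[[0.549, -0.1839], [0.5493, -0.2015], [0.4271, -0.2004], [0.4268, -0.1832]]
[[0.4453, -0.1559], [0.5903, -0.1782], [0.588, -0.1955], [0.4431, -0.1728]]
[[0.4523, -0.1151], [0.5971, -0.1383], [0.5949, -0.1527], [0.4503, -0.1292]]
[[0.6161, -0.1067], [0.6163, -0.1164], [0.5541, -0.1167], [0.5539, -0.1071]]
```

Call:
play_rows(
  targets=[
    {"fingers": -0.2, "tx": -0.05, "ty": -0.016, "tz": 0, "ax": 0, "ay": 0, "az": -0.09},
    {"fingers": -0.2, "tx": -0.1, "ty": -0.032, "tz": 0, "ax": 0, "ay": 0, "az": -0.18},
    {"fingers": -0.2, "tx": -0.15, "ty": -0.047, "tz": 0, "ax": 0, "ay": 0, "az": -0.27},
    {"fingers": -0.2, "tx": -0.2, "ty": -0.063, "tz": 0, "ax": 0, "ay": 0, "az": -0.36},
    {"fingers": -0.2, "tx": -0.25, "ty": -0.079, "tz": 0, "ax": 0, "ay": 0, "az": -0.45},
    {"fingers": -0.2, "tx": -0.3, "ty": -0.094, "tz": 0, "ax": 0, "ay": 0, "az": -0.54},
    {"fingers": -0.2, "tx": -0.332, "ty": -0.104, "tz": 0, "ax": 0, "ay": 0, "az": -0.593},
    {"fingers": -0.2, "tx": -0.332, "ty": -0.104, "tz": 0, "ax": 0, "ay": 0, "az": -0.593},
    {"fingers": -0.2, "tx": -0.332, "ty": -0.104, "tz": 0, "ax": 0, "ay": 0, "az": -0.593},
  ],
)

```text
time_s: 1.23
ee_pos: [0.4669, 0.263, 0.2311]
orientation: [0.316, -3.125, 0.0]
wrist_force: [-0.1, 1.0, 0.4]
grip_width: 0.051
```

Run:
```python
from h import *
go((.4675,.262,.087),101.6)
im=cams.read_camera("side");cv2.imwrite("pics/side1.png",cv2.resize(im[40:250,120:400],None,fx=2.5,fy=2.5)[:,:,::-1])
print("tcp proj crop",(proj("side",robot.sense()["ee_pos"])-[120,40])*2.5)
```

```text
t 1.23 pos [0.4669 0.263  0.2311] yheading 101.55 F [-0.1  1.   0.4] w 0.051
shift [-0.0005 -0.0011  0.1441] turn [ 0.     -0.0007 -0.0009]
tcp proj crop [243.45367591  92.65973793]
```

View pics/side1.png

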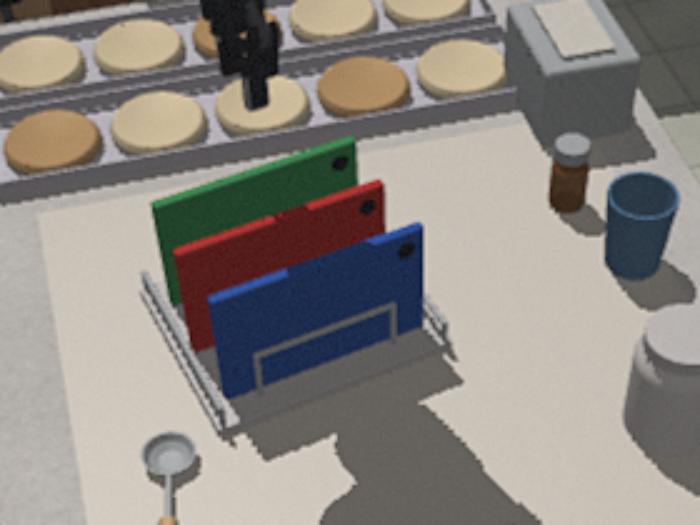

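The gripper hangs above the green board's middle: the near fingertip is at crop (257,105) and the board's top edge centre is near (255,172). The path down is clear.

Call:
play_rows(
  targets=[
    {"fingers": -0.2, "tx": 0, "ty": -0.001, "tz": 0.03, "ax": 0, "ay": 0, "az": 0},
    {"fingers": -0.2, "tx": 0, "ty": -0.001, "tz": 0.06, "ax": 0, "ay": 0, "az": 0},
    {"fingers": -0.2, "tx": 0, "ty": -0.001, "tz": 0.09, "ax": 0, "ay": 0, "az": 0},
    {"fingers": -0.2, "tx": 0, "ty": -0.001, "tz": 0.12, "ax": 0, "ay": 0, "az": 0},
    {"fingers": -0.2, "tx": 0, "ty": -0.001, "tz": 0.144, "ax": 0, "ay": 0, "az": 0},
    {"fingers": -0.2, "tx": 0, "ty": -0.001, "tz": 0.144, "ax": 0, "ay": 0, "az": 0},
    {"fingers": 0.3, "tx": 0, "ty": -0.001, "tz": 0.144, "ax": 0, "ay": 0, "az": 0},
    {"fingers": 0.3, "tx": 0, "ty": -0.001, "tz": 0.144, "ax": 0, "ay": 0, "az": 0},
  ],
  grip_force=30,
)

```text
time_s: 2.28
ee_pos: [0.468, 0.2622, 0.0884]
orientation: [-0.317, 3.124, 0.001]
wrist_force: [-0.3, 0.4, -0.2]
grip_width: 0.0297
```

Run:
```python
from h import *
go((.4675,.262,.087),101.6)
im=cams.read_camera("side");cv2.imwrite("pics/side2.png",cv2.resize(im[40:250,120:400],None,fx=2.5,fy=2.5)[:,:,::-1])
```

```text
t 2.28 pos [0.468  0.2622 0.0884] yheading 101.6 F [-0.3  0.4 -0.2] w 0.0297
shift [ 0.0005 -0.0001  0.0014] turn [0.0002 0.0017 0.    ]
```

View pics/side2.png

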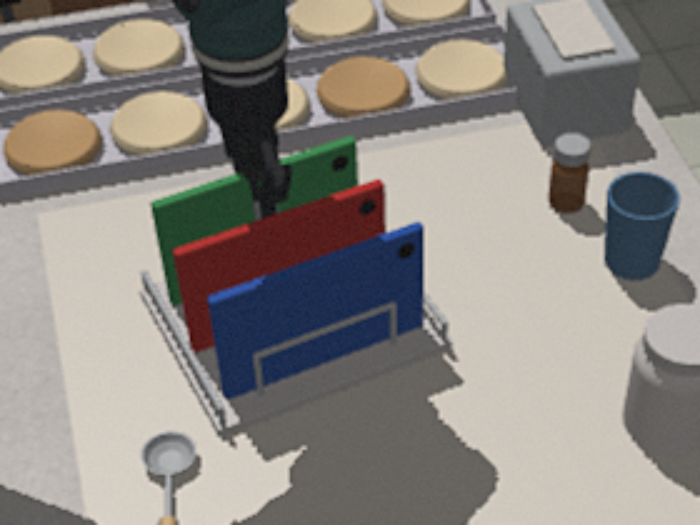

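The fingers straddle the green board at its middle, around crop (262,195), between green and red, and nothing has moved. Next I close gently, then raise the grip force.

Call:
play_rows(
  targets=[
    {"fingers": 0.6, "tx": 0, "ty": 0, "tz": 0},
    {"fingers": 1, "tx": 0, "ty": 0, "tz": 0},
    {"fingers": 1, "tx": 0, "ty": 0, "tz": 0},
    {"fingers": 1, "tx": 0, "ty": 0, "tz": 0},
    {"fingers": 1, "tx": 0, "ty": 0, "tz": 0},
  ],
  grip_force=30,
)

```text
invalid input at $.targets[0]: expected keys fingers, tx, ty, tz, ax, ay, az
```

Call:
play_rows(
  targets=[
    {"fingers": 1, "tx": 0, "ty": 0, "tz": 0},
    {"fingers": 1, "tx": 0, "ty": 0, "tz": 0},
    {"fingers": 1, "tx": 0, "ty": 0, "tz": -0.003},
    {"fingers": 1, "tx": 0, "ty": 0, "tz": -0.006},
    {"fingers": 1, "tx": 0, "ty": 0, "tz": -0.01},
    {"fingers": 1, "tx": 0, "ty": 0, "tz": -0.01},
  ],
  grip_force=110,
)

```text
invalid input at $.targets[0]: expected keys fingers, tx, ty, tz, ax, ay, az
```

Call:
play_rows(
  targets=[
    {"fingers": 0.6, "tx": 0, "ty": 0, "tz": 0, "ax": 0, "ay": 0, "az": 0},
    {"fingers": 1, "tx": 0, "ty": 0, "tz": 0, "ax": 0, "ay": 0, "az": 0},
    {"fingers": 1, "tx": 0, "ty": 0, "tz": 0, "ax": 0, "ay": 0, "az": 0},
    {"fingers": 1, "tx": 0, "ty": 0, "tz": 0, "ax": 0, "ay": 0, "az": 0},
    {"fingers": 1, "tx": 0, "ty": 0, "tz": 0, "ax": 0, "ay": 0, "az": 0},
  ],
  grip_force=30,
)

```text
time_s: 2.95
ee_pos: [0.4678, 0.2619, 0.0877]
orientation: [-0.317, 3.125, 0.0]
wrist_force: [-1.0, -0.4, 6.8]
grip_width: 0.0114
```

Call:
play_rows(
  targets=[
    {"fingers": 1, "tx": 0, "ty": 0, "tz": 0, "ax": 0, "ay": 0, "az": 0},
    {"fingers": 1, "tx": 0, "ty": 0, "tz": 0, "ax": 0, "ay": 0, "az": 0},
    {"fingers": 1, "tx": 0, "ty": 0, "tz": -0.004, "ax": 0, "ay": 0, "az": 0},
    {"fingers": 1, "tx": 0, "ty": 0, "tz": -0.008, "ax": 0, "ay": 0, "az": 0},
    {"fingers": 1, "tx": 0, "ty": 0, "tz": -0.014, "ax": 0, "ay": 0, "az": 0},
    {"fingers": 1, "tx": 0, "ty": 0, "tz": -0.02, "ax": 0, "ay": 0, "az": 0},
    {"fingers": 1, "tx": 0, "ty": 0, "tz": -0.02, "ax": 0, "ay": 0, "az": 0},
    {"fingers": 1, "tx": 0, "ty": 0, "tz": -0.02, "ax": 0, "ay": 0, "az": 0},
  ],
  grip_force=110,
)

```text
time_s: 3.95
ee_pos: [0.4675, 0.2618, 0.1072]
orientation: [0.317, -3.126, 0.0]
wrist_force: [-0.6, -0.5, -3.9]
grip_width: 0.0108
```

Run:
```python
from h import *
go((.4675,.262,.26),101.6)
im,M=masks("side");g=M["green"]
u=np.array([np.cos(np.radians(11.6)),np.sin(np.radians(11.6))]);n=np.array([-u[1],u[0]]);c=np.array([.4672,.2632])
o=masks("side",cv2.imread("pics/side0.png")[:,:,::-1])[1]["green"]
for s in(-.09,-.06,.06,.08):
    a=proj("side",np.r_[c+u*s+n*.006,.142]);b=proj("side",np.r_[c+u*s+n*.006,.162]);x=int(round(a[0]));print("pred rise",a-b,"obs rows before/after",np.flatnonzero(o[:,x])[:1],np.flatnonzero(g[:,x])[:1])
```

```text
t 3.95 pos [0.4675 0.2618 0.1072] yheading 101.58 F [-0.6 -0.5 -3.9] w 0.0108
shift [-0.      0.0002 -0.1528] turn [-0.     -0.     -0.0003]
pred rise [1.23018337 6.68369674] obs rows before/after [120] [113]
pred rise [1.07495188 6.68765423] obs rows before/after [116] [110]
pred rise [0.49245602 6.69694138] obs rows before/after [101] [95]
pred rise [0.40103052 6.69754236] obs rows before/after [98] [92]
```

The board is held level with its full weight (−3.9 N), and its rise matches the prediction. I'll lift it clear.

Call:
play_rows(
  targets=[
    {"fingers": 1, "tx": 0, "ty": 0, "tz": -0.006, "ax": 0, "ay": 0, "az": 0},
    {"fingers": 1, "tx": 0, "ty": 0, "tz": -0.016, "ax": 0, "ay": 0, "az": 0},
    {"fingers": 1, "tx": 0, "ty": 0, "tz": -0.028, "ax": 0, "ay": 0, "az": 0},
    {"fingers": 1, "tx": 0, "ty": 0, "tz": -0.042, "ax": 0, "ay": 0, "az": 0},
    {"fingers": 1, "tx": 0, "ty": 0, "tz": -0.058, "ax": 0, "ay": 0, "az": 0},
    {"fingers": 1, "tx": 0, "ty": 0, "tz": -0.076, "ax": 0, "ay": 0, "az": 0},
    {"fingers": 1, "tx": 0, "ty": 0, "tz": -0.096, "ax": 0, "ay": 0, "az": 0},
    {"fingers": 1, "tx": 0, "ty": 0, "tz": -0.116, "ax": 0, "ay": 0, "az": 0},
    {"fingers": 1, "tx": 0, "ty": 0, "tz": -0.134, "ax": 0, "ay": 0, "az": 0},
    {"fingers": 1, "tx": 0, "ty": 0, "tz": -0.148, "ax": 0, "ay": 0, "az": 0},
    {"fingers": 1, "tx": 0, "ty": 0, "tz": -0.158, "ax": 0, "ay": 0, "az": 0},
    {"fingers": 1, "tx": 0, "ty": 0, "tz": -0.158, "ax": 0, "ay": 0, "az": 0},
  ],
)

```text
time_s: 5.5
ee_pos: [0.4678, 0.2619, 0.2658]
orientation: [-0.317, 3.125, 0.0]
wrist_force: [0.5, 0.3, -4.3]
grip_width: 0.0105
```

Run:
```python
from h import *
go((.520,-.160,.265),81.2)
im=cams.read_camera("side");cv2.imwrite("pics/side3.png",im[:,:,::-1])
```

```text
t 5.5 pos [0.4678 0.2619 0.2658] yheading 101.59 F [ 0.5  0.3 -4.3] w 0.0105
shift [ 0.0336 -0.4238  0.0007] turn [2.000e-04 8.000e-04 3.558e-01]
```

View pics/side3.png

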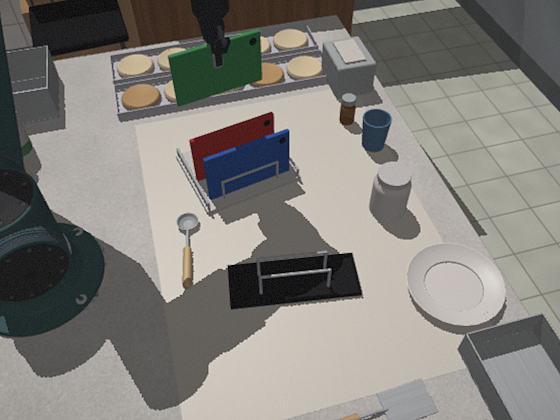

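The board hangs level, centred at (217,65), clear of the rack; red and blue are unmoved. I'll carry it to above the stand with a ramped speed.

Call:
play_rows(
  targets=[
    {"fingers": 1, "tx": 0.001, "ty": -0.012, "tz": 0, "ax": 0, "ay": 0, "az": 0.01},
    {"fingers": 1, "tx": 0.003, "ty": -0.036, "tz": 0, "ax": 0, "ay": 0, "az": 0.03},
    {"fingers": 1, "tx": 0.006, "ty": -0.072, "tz": 0, "ax": 0, "ay": 0, "az": 0.06},
    {"fingers": 1, "tx": 0.009, "ty": -0.115, "tz": 0, "ax": 0, "ay": 0, "az": 0.095},
    {"fingers": 1, "tx": 0.013, "ty": -0.162, "tz": 0, "ax": 0, "ay": 0, "az": 0.135},
    {"fingers": 1, "tx": 0.017, "ty": -0.21, "tz": 0, "ax": 0, "ay": 0, "az": 0.175},
    {"fingers": 1, "tx": 0.021, "ty": -0.258, "tz": 0, "ax": 0, "ay": 0, "az": 0.215},
    {"fingers": 1, "tx": 0.024, "ty": -0.304, "tz": 0, "ax": 0, "ay": 0, "az": 0.255},
    {"fingers": 1, "tx": 0.028, "ty": -0.346, "tz": 0, "ax": 0, "ay": 0, "az": 0.29},
    {"fingers": 1, "tx": 0.03, "ty": -0.383, "tz": 0, "ax": 0, "ay": 0, "az": 0.322},
    {"fingers": 1, "tx": 0.033, "ty": -0.41, "tz": 0, "ax": 0, "ay": 0, "az": 0.345},
    {"fingers": 1, "tx": 0.034, "ty": -0.424, "tz": 0, "ax": 0, "ay": 0, "az": 0.356},
  ],
)

```text
time_s: 7.05
ee_pos: [0.5189, -0.162, 0.2648]
orientation: [-0.245, -3.131, -0.0]
wrist_force: [0.9, 0.5, -2.9]
grip_width: 0.0109
```

Call:
play_rows(
  targets=[
    {"fingers": 1, "tx": 0, "ty": 0, "tz": 0.015, "ax": 0, "ay": 0, "az": 0},
    {"fingers": 1, "tx": 0, "ty": 0, "tz": 0.04, "ax": 0, "ay": 0, "az": 0},
    {"fingers": 1, "tx": 0, "ty": 0, "tz": 0.065, "ax": 0, "ay": 0, "az": 0},
    {"fingers": 1, "tx": 0, "ty": 0, "tz": 0.085, "ax": 0, "ay": 0, "az": 0},
    {"fingers": 1, "tx": 0, "ty": 0, "tz": 0.095, "ax": 0, "ay": 0, "az": 0},
    {"fingers": 1, "tx": 0, "ty": 0, "tz": 0.095, "ax": 0, "ay": 0, "az": 0},
  ],
)

```text
time_s: 7.8
ee_pos: [0.5191, -0.1601, 0.1701]
orientation: [-0.241, -3.132, -0.001]
wrist_force: [-0.4, 0.6, -3.7]
grip_width: 0.0106
```

Run:
```python
from h import *
go((.520,-.160,.085),81.2)
a=cams.read_camera("side")[160:360,150:430];b=cams.read_camera("top")[100:320,250:470]
a=cv2.resize(a,None,fx=1.5,fy=1.5);b=cv2.resize(b,None,fx=1.7,fy=1.7)
o=np.zeros((max(len(a),len(b)),a.shape[1]+b.shape[1],3),np.uint8);o[:len(a),:a.shape[1]]=a;o[:len(b),a.shape[1]:]=b
cv2.imwrite("pics/both4.png",o[:,:,::-1]);print(o.shape)
```

```text
t 7.8 pos [ 0.5191 -0.1601  0.1701] yheading 81.2 F [-0.4  0.6 -3.7] w 0.0106
shift [-0.0009  0.0003  0.0851] turn [ 0.0003 -0.0007 -0.    ]
(374, 794, 3)
```

View pics/both4.png

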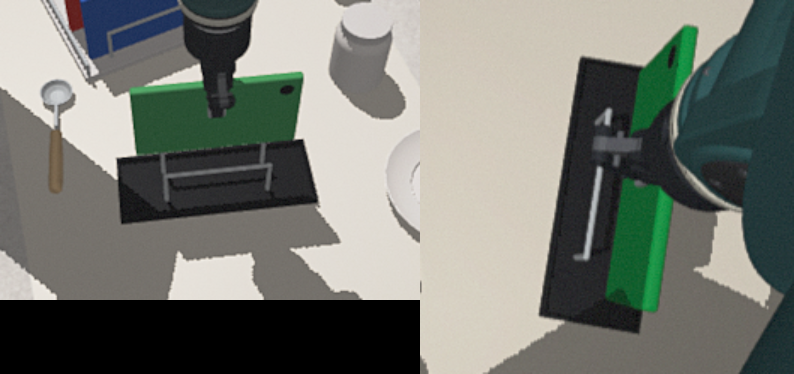

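The board is level above the stand, bottom edge just over the hoops. In the crop, the top view has its right (top) edge from (697,28) to (658,311) and a bottom corner at (607,300). I'll check its centring from those corners.

Run:
```python
from h import *
f=lambda x,y:(250+(x+.5-420)/1.7-.5,100+(y+.5)/1.7-.5)
a,b=ray("top",f(697,28),.225),ray("top",f(658,311),.225);q=ray("top",f(607,300),.095)
u=np.array([np.cos(np.radians(-8.8)),np.sin(np.radians(-8.8))]);n=np.array([-u[1],u[0]]);c=np.array([.5195,-.160])
for p in(a,b,q):print(np.round(p,4),"along",round((p[:2]-c)@u,4),"across",round((p[:2]-c)@n,4))
```

```text
[ 0.6203 -0.1799  0.225 ] along 0.1027 across -0.0042
[ 0.4169 -0.1501  0.225 ] along -0.1029 across -0.0059
[ 0.4164 -0.1409  0.095 ] along -0.1048 across 0.0031
```

It is centred within about 2 mm. I'll lower to just above the tray floor, then feel for contact.

Call:
play_rows(
  targets=[
    {"fingers": 1, "tx": 0, "ty": 0.001, "tz": 0.008, "ax": 0, "ay": 0, "az": 0},
    {"fingers": 1, "tx": 0, "ty": 0.001, "tz": 0.02, "ax": 0, "ay": 0, "az": 0},
    {"fingers": 1, "tx": 0, "ty": 0.001, "tz": 0.034, "ax": 0, "ay": 0, "az": 0},
    {"fingers": 1, "tx": 0, "ty": 0.001, "tz": 0.048, "ax": 0, "ay": 0, "az": 0},
    {"fingers": 1, "tx": 0, "ty": 0.001, "tz": 0.062, "ax": 0, "ay": 0, "az": 0},
    {"fingers": 1, "tx": 0, "ty": 0.001, "tz": 0.074, "ax": 0, "ay": 0, "az": 0},
    {"fingers": 1, "tx": 0, "ty": 0.001, "tz": 0.083, "ax": 0, "ay": 0, "az": 0},
    {"fingers": 1, "tx": 0, "ty": 0.001, "tz": 0.085, "ax": 0, "ay": 0, "az": 0},
    {"fingers": 1, "tx": 0, "ty": 0.001, "tz": 0.085, "ax": 0, "ay": 0, "az": 0},
  ],
)

```text
time_s: 9.02
ee_pos: [0.5196, -0.1594, 0.0854]
orientation: [0.241, 3.132, -0.0]
wrist_force: [-0.3, -0.1, -3.3]
grip_width: 0.0106
```

Call:
play_rows(
  targets=[
    {"fingers": 1, "tx": 0, "ty": 0, "tz": 0.001, "ax": 0, "ay": 0, "az": 0},
    {"fingers": 1, "tx": 0, "ty": 0, "tz": 0.002, "ax": 0, "ay": 0, "az": 0},
    {"fingers": 1, "tx": 0, "ty": 0, "tz": 0.002, "ax": 0, "ay": 0, "az": 0},
  ],
)

```text
time_s: 9.4
ee_pos: [0.5196, -0.1594, 0.0833]
orientation: [0.241, 3.132, -0.0]
wrist_force: [0.2, 0.1, -3.3]
grip_width: 0.0108
```

Call:
play_rows(
  targets=[
    {"fingers": 1, "tx": 0, "ty": 0, "tz": 0.001, "ax": 0, "ay": 0, "az": 0},
    {"fingers": 1, "tx": 0, "ty": 0, "tz": 0.0015, "ax": 0, "ay": 0, "az": 0},
    {"fingers": 1, "tx": 0, "ty": 0, "tz": 0.0015, "ax": 0, "ay": 0, "az": 0},
  ],
)

```text
time_s: 9.78
ee_pos: [0.5195, -0.1594, 0.0819]
orientation: [0.241, 3.132, -0.0]
wrist_force: [-2.0, 0.3, 0.3]
grip_width: 0.0107
```

Call:
play_rows(
  targets=[
    {"fingers": 1, "tx": 0, "ty": 0, "tz": 0.0007, "ax": 0, "ay": 0, "az": 0},
    {"fingers": 1, "tx": 0, "ty": 0, "tz": 0.0007, "ax": 0, "ay": 0, "az": 0},
    {"fingers": 1, "tx": 0, "ty": 0, "tz": 0.0007, "ax": 0, "ay": 0, "az": 0},
  ],
)

```text
time_s: 10.15
ee_pos: [0.5196, -0.1595, 0.0819]
orientation: [0.241, 3.132, -0.001]
wrist_force: [-5.2, 1.6, 11.7]
grip_width: 0.0106
```

Contact came at the expected height (TCP 0.082) with about 15 N of load taken by the tray. I'll ease the grip, then open slightly.

Call:
play_rows(
  targets=[
    {"fingers": 1, "tx": 0, "ty": 0, "tz": 0, "ax": 0, "ay": 0, "az": 0},
    {"fingers": 1, "tx": 0, "ty": 0, "tz": 0, "ax": 0, "ay": 0, "az": 0},
  ],
  grip_force=20,
)

```text
time_s: 10.4
ee_pos: [0.5195, -0.1594, 0.0819]
orientation: [0.241, 3.132, -0.001]
wrist_force: [-5.3, 2.3, 10.8]
grip_width: 0.0106
```

Run:
```python
from h import *
go((.5195,-.1595,.082),81.2)
a=cams.read_camera("side")[190:340,180:400];cv2.imwrite("pics/side5.png",cv2.resize(a,None,fx=3,fy=3)[:,:,::-1])
```

```text
t 10.4 pos [ 0.5195 -0.1594  0.0819] yheading 81.19 F [-5.3  2.3 10.8] w 0.0106
shift [ 0.     -0.0001 -0.0001] turn [-0.0003  0.0006 -0.0002]
```

View pics/side5.png

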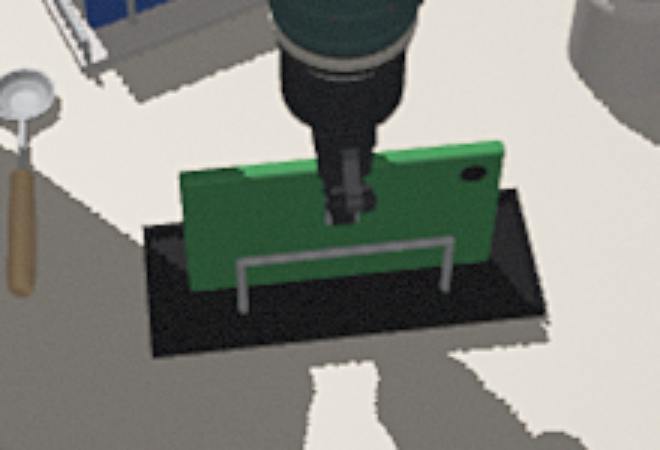

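The board stands in the tray behind the near hoop, its lower edge from (190,290) to (490,262), inside the rim at both ends. I'll release and retreat straight up.

Call:
play_rows(
  targets=[
    {"fingers": 0.6, "tx": 0, "ty": 0, "tz": -0.001, "ax": 0, "ay": 0, "az": 0},
    {"fingers": 0.4, "tx": 0, "ty": 0, "tz": -0.001, "ax": 0, "ay": 0, "az": 0},
    {"fingers": 0.1, "tx": 0, "ty": 0, "tz": -0.001, "ax": 0, "ay": 0, "az": 0},
    {"fingers": -0.3, "tx": 0, "ty": 0, "tz": -0.001, "ax": 0, "ay": 0, "az": 0},
    {"fingers": -0.3, "tx": 0, "ty": 0, "tz": -0.001, "ax": 0, "ay": 0, "az": 0},
    {"fingers": -0.3, "tx": 0, "ty": 0, "tz": -0.001, "ax": 0, "ay": 0, "az": 0},
  ],
)

```text
time_s: 11.2
ee_pos: [0.5196, -0.1594, 0.0821]
orientation: [0.241, 3.132, -0.0]
wrist_force: [0.7, 0.3, -0.3]
grip_width: 0.0556
```

Call:
play_rows(
  targets=[
    {"fingers": -0.3, "tx": 0, "ty": 0, "tz": -0.015, "ax": 0, "ay": 0, "az": 0},
    {"fingers": -0.3, "tx": 0, "ty": 0, "tz": -0.035, "ax": 0, "ay": 0, "az": 0},
    {"fingers": -0.3, "tx": 0, "ty": 0, "tz": -0.06, "ax": 0, "ay": 0, "az": 0},
    {"fingers": -0.3, "tx": 0, "ty": 0, "tz": -0.09, "ax": 0, "ay": 0, "az": 0},
    {"fingers": -0.3, "tx": 0, "ty": 0, "tz": -0.12, "ax": 0, "ay": 0, "az": 0},
    {"fingers": -0.3, "tx": 0, "ty": 0, "tz": -0.15, "ax": 0, "ay": 0, "az": 0},
    {"fingers": -0.3, "tx": 0, "ty": 0, "tz": -0.17, "ax": 0, "ay": 0, "az": 0},
    {"fingers": -0.3, "tx": 0, "ty": 0, "tz": -0.17, "ax": 0, "ay": 0, "az": 0},
  ],
)

```text
time_s: 12.2
ee_pos: [0.5201, -0.1596, 0.2531]
orientation: [0.241, 3.13, -0.001]
wrist_force: [0.5, 0.1, -0.1]
grip_width: 0.0555
```

Run:
```python
from h import *
go((.5195,-.1595,.25),81.2)
a=cams.read_camera("side");cv2.imwrite("pics/side6.png",cv2.resize(a[60:340,150:420],None,fx=2,fy=2)[:,:,::-1])
o=cv2.imread("pics/side0.png")[:,:,::-1]
for k in("red","blue"):print(k,quad(blob(masks("side",a)[1][k])).tolist(),quad(blob(masks("side",o)[1][k])).tolist())
```

```text
t 12.2 pos [ 0.5201 -0.1596  0.2531] yheading 81.19 F [ 0.5  0.1 -0.1] w 0.0555
shift [0.0006 0.     0.0031] turn [-0.0006  0.0021 -0.0002]
red [[266, 114], [270, 133], [198, 180], [191, 139]] [[272, 113], [273, 132], [198, 180], [190, 139]]
blue [[271, 134], [275, 160], [210, 198], [203, 159]] [[288, 130], [287, 170], [210, 198], [204, 158]]
```

View pics/side6.png

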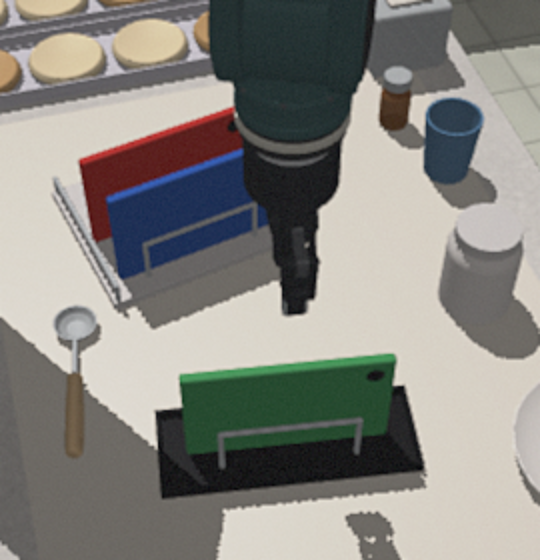

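The green board stands in the tray between the hoops, its top edge from (180,375) to (395,357). The gripper is clear above it. The left edges of red and blue match the first picture to 1 px; the arm hides part of their right edges.

```bash
python3 -c "
from station import job
print(job.sign_off())"
```

```text
the job is handed in; nothing more can be done
None
```

The green board is standing on its long edge in the black stand, between the two hoops, and I handed the job in at about 12 s. I gripped it at mid-length with 110 N, lifted it level out of its slot and carried it over the red and blue boards. I lowered it until the tray took the load (about 11 N upward at the expected height), eased the grip, let go and moved straight up.

- **Green board:** the last picture shows it upright between the hoops and inside the tray rim. The gripper was about 3 cm above its top edge, with wrist force near zero.
- **Red and blue boards:** both are still in their slots, with their left corners within 1 px of the first picture. The arm hid part of their right ends in that last view, so I could not compare those corners.
- **Disagreement:** the two cameras differed by about 1.5 px (2–3 mm) on where the green board started. I used a value in between, and the grasp was fine.
- **Refused call:** two move calls were refused because I left out some keys. Neither moved the arm.

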